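# Unlock the child-safe bolt on the medicine compartment

### The arm

A 6-joint arm with a two-finger parallel gripper is mounted at the origin on the work surface. World frame = base frame: x ahead of the robot, y to its left, z up, the work surface at z = 0. Lengths are in m, angles in rad, forces in N, time in s.
With the tool pointing down it reaches from about 0.275 to 0.75 m from the base axis. Payload 10.2 kg.
Tool frame: the origin (TCP) lies midway between the tips of the shut fingers; the grasp point (between the pads) lies 19 mm behind it (env.hold_point_z is the distance from the TCP to the grasp point, in m); x points along the fingers, z is the direction in which the jaws open and shut, and the axes are right-handed (so a half turn about x gives the same grasp; the last joint's range is limited). The gripper opens to 85 mm and grips with 20 to 120 N. Pads are 22 mm wide; open, the fingers measure 114 mm over their backs; the gripper's body (76 mm by 85 mm) begins 54 mm behind the grasp point. The pads swing forward as they close: fully open they stand 13 mm farther back than shut.
Start: joints at [-1.568, 0.313, 1.498, -0, 1.331, -0.223], TCP at [0.118, -0.512, 0.231] pointing down, gripper open.
Joint ranges: [-2.94, 2.94], [-0.97, 2.17], [0.19, 2.56], [-1.23, 4.37], [0.02, 3.11], [-2.88, 2.88]. Speed limits (rad/s): [2.39, 2.39, 3.01, 3.14, 3.14, 3.14].

### API

Orientations are given as a unit quaternion [x, y, z, w].
In Python, from bench import env, kinematics, monitor, eyes, job gives the robot as it stands. The module is installed in compiled form; this text tells all that it offers. Calls block until the motion is done:
- env.reach(position, orientation): joint-space move of the TCP to a pose.
- env.movel(position, velocity=0.15, frame=None, guard=None): straight line of the TCP; frame=None keeps the orientation; velocity is the mean speed in m/s. With guard (N) it stops when the force on the tool has changed by that much, and returns True; else False.
- env.set_joints(angles): joint-space move.
- env.release() and env.close_gripper(effort=None): open the fingers fully, or close them until they stop; effort is the grip in N (None keeps the last).
- env.hold(seconds).
- kinematics.ik(position, orientation): joint angles nearest the present ones, or None.
- monitor.sense(): the state.
- eyes.grab_frame(name): name is "scene" or "top" or "wrist"; returns a dict with "frame" (420x560x3 uint8, red, green, blue), "mtx" (3x3 intrinsics, pixels), "view" (4x4, takes a point from world to camera coordinates). Camera axes: x right, y down, z forward; pixel columns grow to the right and rows downward; lengths in m; the calibration is good to about 2 mm. A picture is of the moment at which its call begins. There is no depth.
A pose or a line that the arm cannot do raises env.MotionError and nothing moves.
- job.hand_in(): hands the job in, once; it reports no verdict.
The state is a dict: "clock": time; "joints": joint angles; "qvel": joint speeds; "joint_efforts": joint torques, N m; "position": TCP position; "ee_rot": TCP orientation; "contact_force": force on the tool from outside, world axes, zero at the start; "ft_torque": the same for the moment, N m; "finger_gap": opening from 0.0 (shut) to 1.0 (fully open).
Only numpy, scipy, OpenCV 4.12 (cv2) and the standard library are available. Lean on these libraries where they do the work, as an engineer would, in place of code of your own. Each camera call takes 0.05 s, during which the arm holds its last target.

### The job

Unbolt the lid of the closed compartment at the end of the beech shelf. With a fingertip, turn the orange locking disc by its lugs until its slot is in line with the bolt bar, then push the bar by its blue thumb piece through the slot until it stops. Pick nothing up: leave the lid shut and the bowl, comb and nail clipper where they lie.

Things in the scene. Friction and masses are not known exactly. Their poses are not given: they have to be found in the camera images.
- shelf: Fixed beech shelf, 700 mm (y) by 240 mm (x); top 180 mm above the work surface. Origin on the work surface below mid-depth; x points away from the robot, y left along the shelf (turned up to 17 degrees), z up. The board spans y -100 to +400 mm; right of it, y -103 to -269, is the flush lid of a closed compartment. Along x = 0 on top runs a white bolt: bar in a channel, locking disc left of it.
- disc_axis (a point): Point on the disc's turning axis at the level of the shelf top (shelf x 0, y +55 mm, z 180). Fixed to the shelf, axes as the shelf's. The white channel that guides the bar spans shelf y -99 to +21 mm; it is 22 mm wide over both rails and its top is 17 mm above the shelf top, level with the disc's.
- disc (a joint): Angle of the orange locking disc about its vertical axis, rad, growing anticlockwise from above; it turns either way (limits -3.3 and 6.4) and stays where it is left (0.05 N m of friction). At 0 and at pi (3.14) its slot is in line with the bar; either will do. It starts between 0.6 and 2.54, slot across the bar's way.
- slot (a point): Centre of the disc, 11 mm above the shelf top; its y axis runs along the slot. The disc is 52 mm across, its top 17 mm above the shelf top; the slot, open above and right across the disc, is 14 mm wide and 12 mm deep with a black floor.
- lug_a (a point): Middle of one of the disc's two upright orange finger lugs, 28 mm above the shelf top: a round post of 10 mm diameter, from the disc's top at 17 mm up to 38 mm above the shelf top, 18 mm from the disc's axis, on the line across the slot (the disc's +x side).
- lug_b (a point): Middle of the other lug, alike, on the disc's -x side, 36 mm from lug_a.
- bar (a joint): Travel of the steel bolt bar, m: 0 locked, its nose through the keeper on the lid; 0.064 at its stop, unlocked. It grows towards shelf +y, through the disc. It needs about 2 N and stays where left. Bar 10 mm wide, 155 mm long; its tail, bevelled to 4 mm, stands 3 mm short of the disc's rim at 0 and 9 mm beyond the far rim at 0.064. A disc out of line blocks it.
- thumb_piece (a point): Centre of the blue thumb piece on the bar, 28 mm above the shelf top: an upright block 26 mm wide across the bar, 10 mm thick along it, from 18 to 38 mm above the shelf top. Axes as the shelf's. At travel 0 it is 100 mm from the disc's axis, at 0.064 36 mm. Pushed on its face away from the disc; 59 mm are free between that face and the keeper (20 mm high).
- lid (a joint): Angle of the compartment's lid, rad: 0 shut, growing as it lifts about the hinge at its right end.
- lid_knob (a point): Middle of the 26 mm wooden knob on the lid, 11 mm above the shelf top, at shelf y -195 mm; no part of the job.
- bowl: Loose blue ceramic bowl, 116 mm across, 50 mm high, on the left part of the shelf; origin at the centre of its underside.
- comb: Loose dark wooden comb, 165 x 39 x 6 mm, lying roughly along the shelf beside the bolt, in front of it or behind it; origin at the centre of its underside.
- clipper: Loose steel nail clipper, 56 x 12 x 16 mm, lying beside the bolt on the other side from the comb; origin at the centre of its underside.

How it is judged:
By the outcome, as a careful person would: the job done as asked, in the order asked, and still so for the second after the job is handed in, with the robot touching nothing.
It also fails if it takes over 46 s, if anything falls off the work surface, if the arm or the gripper's body presses on something with over 40 N, if the wrist force passes 120 N, or if a joint passes its speed limit or range.

## Working session

There is one attempt and no reset: what is moved stays moved. The work goes in short steps, each a Python script; the robot and the scene stay as the last script left them, time stands still between calls to the robot, and variables do not carry over. Pictures are saved under pics/ and viewed, and the job is handed in when it is done.

```bash
mkdir -p pics
python3 - <<'E'
from bench import env,monitor,eyes
import cv2,numpy as np,pickle
d={}
for n in("scene","top","wrist"):
    f=eyes.grab_frame(n); d[n]=f; cv2.imwrite(f"pics/a_{n}.png",cv2.cvtColor(f["frame"],cv2.COLOR_RGB2BGR))
    print(n,np.round(f["mtx"],1).tolist(),np.round(f["view"],3).tolist())
pickle.dump(d,open("a.pkl","wb"))
s=monitor.sense();print(s["clock"],s["position"],s["ee_rot"],s["finger_gap"])
E
```

```text
scene [[402.2, 0.0, 285.2], [0.0, 402.2, 204.8], [0.0, 0.0, 1.0]] [[0.664, 0.748, -0.004, -0.411], [0.611, -0.546, -0.573, -0.252], [-0.431, 0.379, -0.819, 1.288], [0.0, 0.0, 0.0, 1.0]]
top [[395.8, 0.0, 281.1], [0.0, 395.8, 209.5], [0.0, 0.0, 1.0]] [[0.027, -1.0, 0.001, 0.034], [-0.983, -0.027, -0.18, 0.597], [0.18, 0.004, -0.984, 0.815], [0.0, 0.0, 0.0, 1.0]]
wrist [[361.7, 0.0, 286.8], [0.0, 361.7, 211.2], [0.0, 0.0, 1.0]] [[0.224, -0.975, -0.0, -0.526], [-0.941, -0.216, 0.259, -0.033], [-0.253, -0.058, -0.966, 0.378], [0.0, 0.0, 0.0, 1.0]]
0.15 [ 0.11751758 -0.5114775   0.23085344] [ 0.44077496  0.55337572 -0.44019695  0.55291898] 0.9952760007850787
```

View pics/a_scene.png

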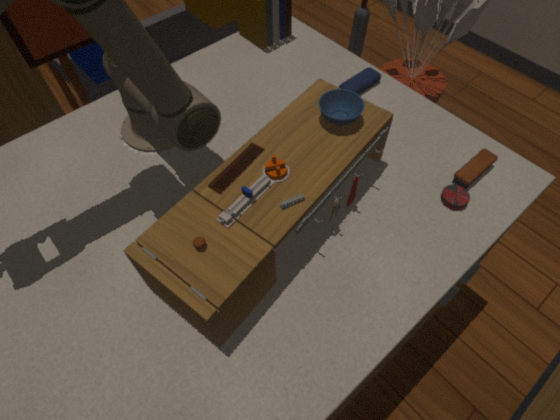

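View pics/a_top.png

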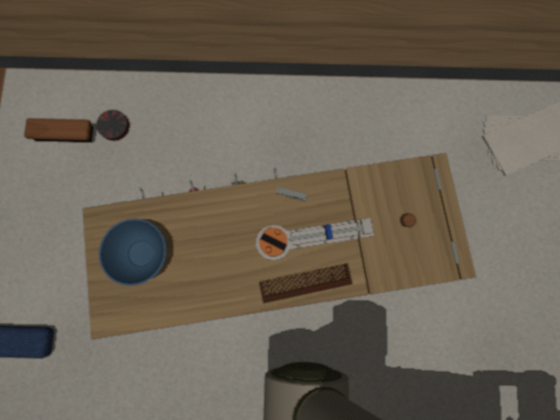

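The top view shows the disc at about (273,242) and the thumb piece at about (329,232). The comb is on the robot's side and the clipper on the far side. Next I measure them.

```bash
cat > h.py <<'E'
import numpy as np,cv2
def ray(f,uv,z):
    R=f["view"][:3,:3];t=f["view"][:3,3];c=-R.T@t
    d=R.T@np.linalg.inv(f["mtx"])@np.array([uv[0],uv[1],1.])
    return c+d*(z-c[2])/d[2]
def proj(f,p):
    q=f["mtx"]@(f["view"][:3,:3]@np.asarray(p)+f["view"][:3,3]);return q[:2]/q[2]
def blobs(f,lo,hi,box=None,mn=8):
    h=cv2.cvtColor(f["frame"],cv2.COLOR_RGB2HSV);m=cv2.inRange(h,lo,hi)
    if box is not None:
        k=np.zeros_like(m);k[box[1]:box[3],box[0]:box[2]]=255;m&=k
    n,l,s,c=cv2.connectedComponentsWithStats(m)
    return [(s[i].tolist(),c[i]) for i in range(1,n) if s[i][4]>=mn],m
def tri(fs,uvs):
    P=[f["mtx"]@f["view"][:3] for f in fs]
    x=cv2.triangulatePoints(P[0],P[1],np.float64(uvs[0]),np.float64(uvs[1]))[:,0];return x[:3]/x[3]
E
python3 - <<'E'
import pickle;from h import *
d=pickle.load(open("a.pkl","rb"))
for n,b in (("top",(240,200,390,270)),("scene",(200,140,310,240))):
    f=d[n]
    for nm,lo,hi in (("orange",(3,150,90),(20,255,255)),("blue",(105,120,40),(130,255,255))):
        for s,c in blobs(f,lo,hi,b)[0]: print(n,nm,s,c.round(1),ray(f,c,.197).round(4),ray(f,c,.208).round(4))
    x0,y0,x1,y1=(240,205,380,265) if n=="top" else (210,150,310,230)
    cv2.imwrite(f"pics/b_{n}.png",cv2.cvtColor(cv2.resize(f["frame"][y0:y1,x0:x1],None,fx=5.5,fy=5.5,interpolation=cv2.INTER_CUBIC),cv2.COLOR_RGB2BGR))
E
```

```text
top orange [264, 228, 22, 16, 188] [275.9 234.5] [0.5239 0.058  0.197 ] [0.5226 0.0578 0.208 ]
top orange [260, 239, 23, 17, 205] [269.8 248.1] [0.499  0.0683 0.197 ] [0.4981 0.068  0.208 ]
top blue [325, 225, 7, 14, 64] [328.1 231.6] [ 0.5318 -0.0364  0.197 ] [ 0.5304 -0.0351  0.208 ]
scene orange [265, 154, 22, 22, 188] [276.1 164.1] [0.507  0.0721 0.197 ] [0.5143 0.0661 0.208 ]
scene orange [267, 170, 11, 7, 54] [272.5 173.1] [0.5219 0.0482 0.197 ] [0.529  0.0425 0.208 ]
scene orange [200, 236, 5, 4, 13] [201.5 237.8] [ 0.5548 -0.1713  0.197 ] [ 0.5614 -0.1735  0.208 ]
scene blue [242, 187, 10, 7, 38] [246.6 190.1] [ 0.5205 -0.0262  0.197 ] [ 0.5276 -0.0307  0.208 ]
```

View pics/b_top.png

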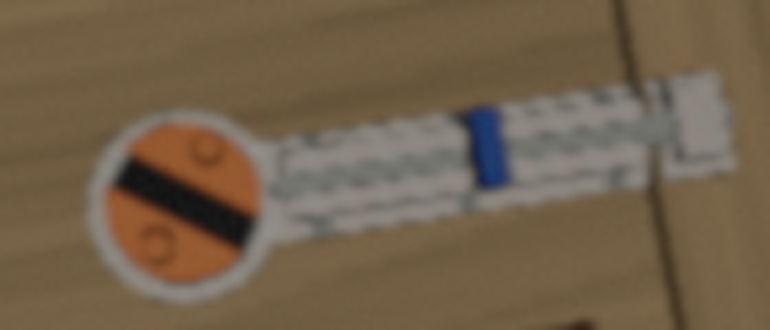

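View pics/b_scene.png

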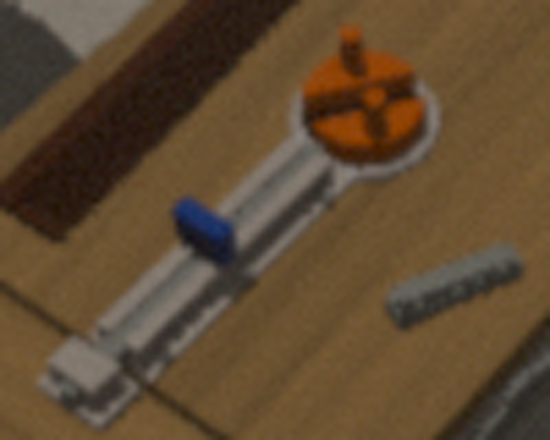

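Lug tops read off the enlarged view at about (277.5,231.8) and (268.5,249.4), disc centre at about (273.2,242). Now I cast rays and check the sizes.

Run:
```python
import pickle;from h import *
from bench import kinematics,env
from scipy.spatial.transform import Rotation as R
d=pickle.load(open("a.pkl","rb"));f=d["top"];g=d["scene"]
la=ray(f,(277.5,231.8),.218);lb=ray(f,(268.5,249.4),.218);dc=ray(f,(273.2,242),.197)
th=ray(f,(328.4,231.6),.216)
ax=(la+lb)/2
print("la",la,"lb",lb,"sep",np.linalg.norm(la-lb),"ax",ax,"disc",dc,"thumb",th,"dist",np.linalg.norm((th-ax)[:2]))
# scene lug top/thumb check; crop px
for nm,p in(("lug top scene",(210+350/5.5,150+35/5.5)),("lug2",(210+375/5.5,150+98/5.5)),("thumb top",(210+205/5.5,150+213/5.5))): print(nm,ray(g,p,.218))
v=(ax-th)[:2];psi=np.arctan2(-v[0],v[1]);print("shelf yaw",np.degrees(psi))
l=(la-lb)[:2];print("lug line rel shelf x deg",np.degrees(np.arctan2(l[1],l[0])-psi))
sx=np.array([np.cos(psi),np.sin(psi),0])
for s in(1,-1):
    X=np.array([0,0,-1.]);Z=s*sx;Y=np.cross(Z,X);q=R.from_matrix(np.c_[X,Y,Z]).as_quat()
    for z in(.36,.203):
        print(s,q.round(4),z,kinematics.ik([ax[0]-.0,ax[1],z],q))
# comb front edges for knowledge
```

```text
la [0.52629942 0.05505954 0.218     ] lb [0.4950073  0.06985596 0.218     ] sep 0.03461402203033274 ax [0.51065336 0.06245775 0.218     ] disc [0.51022692 0.06252705 0.197     ] thumb [ 0.52934745 -0.03460842  0.216     ] dist 0.09884993172879673
lug top scene [0.49949789 0.07161799 0.218     ]
lug2 [0.53225429 0.05690455 0.218     ]
thumb top [ 0.5321923  -0.03148669  0.218     ]
shelf yaw 10.901189782719774
lug line rel shelf x deg -36.20823117815267
1 [-0.0672  0.7039  0.0672  0.7039] 0.36 [-1.06328969e-01  2.34404284e-01  1.27088857e+00 -4.44089210e-16
  1.63629980e+00 -2.96590623e-01]
1 [-0.0672  0.7039  0.0672  0.7039] 0.203 [-1.06328969e-01  3.13605476e-01  1.57290338e+00 -4.44089210e-16
  1.25508380e+00 -2.96590623e-01]
-1 [ 0.7039  0.0672 -0.7039  0.0672] 0.36 [-0.10632897  0.23440428  1.27088857  0.          1.6362998   2.84500203]
-1 [ 0.7039  0.0672 -0.7039  0.0672] 0.203 [-1.06328969e-01  3.13605476e-01  1.57290338e+00 -4.44089210e-16
  1.25508380e+00  2.84500203e+00]
```

Sizes agree: lug separation 34.6 mm against 36, and disc to thumb piece 98.8 mm against 100. The shelf is turned about 11°, and the disc needs about +36° anticlockwise. I'll move above it and take a wrist view.

```bash
cat >> h.py <<'E'
from scipy.spatial.transform import Rotation as Rr
psi=np.radians(10.9);AX=np.array([.5105,.0625])
def pose(x,y,z,psi=psi,AX=AX):
    c,s=np.cos(psi),np.sin(psi);p=AX+[c*x-s*y,s*x+c*y]
    X=np.array([0,0,-1.]);Z=np.array([c,s,0]);q=Rr.from_matrix(np.c_[X,np.cross(Z,X),Z]).as_quat()
    return [p[0],p[1],z],q
E
python3 - <<'E'
import pickle;from h import *
from bench import env,monitor,eyes
env.close_gripper(20)
s=monitor.sense();print(s["clock"],s["finger_gap"])
p=s["position"].copy();p[2]=.33;env.movel(p,velocity=.2)
env.reach(*pose(.0,-.035,.33))
f=eyes.grab_frame("wrist");pickle.dump(f,open("w1.pkl","wb"));cv2.imwrite("pics/w1.png",cv2.cvtColor(f["frame"],cv2.COLOR_RGB2BGR))
s=monitor.sense();print(s["clock"],s["position"],s["contact_force"])
E
```

```text
0.9167 -0.00023074523053602134
4.0 [0.51717281 0.02746069 0.3299128 ] [ 0.52855488 -0.47158878 -0.77593783]
```

View pics/w1.png

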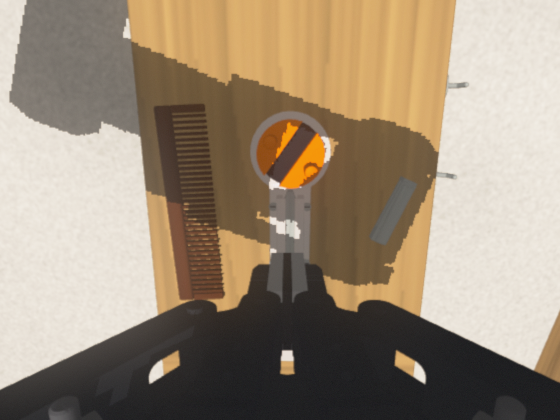

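The wrist view shows the disc ring at (290,150), lug tops at about (271,143) and (311,171), and the channel nearly vertical near column 290. That agrees with the yaw. Now I zoom in for the numbers.

Run:
```python
import pickle;from h import *
f=pickle.load(open("w1.pkl","rb"))
cv2.imwrite("pics/w1z.png",cv2.cvtColor(cv2.resize(f["frame"][100:300,220:360],None,fx=3,fy=3,interpolation=cv2.INTER_CUBIC),cv2.COLOR_RGB2BGR))
b,m=blobs(f,(3,150,60),(22,255,255),(245,105,335,195),30)
pts=np.argwhere(m)[:,::-1].astype(np.float32);c,r=cv2.minEnclosingCircle(pts)
print(c,r,ray(f,c,.197),[(x[0],x[1].round(1)) for x in b])
for y in(0,-.04):print(proj(f,pose(0,y,.197)[0]))
```

```text
(290.2530212402344, 153.66867065429688) 34.4411506652832 [0.51373695 0.06224459 0.197     ] [([257, 120, 45, 55, 1271], array([275.1, 142.3])), ([280, 133, 45, 56, 1279], array([305.6, 164.4]))]
[286.10975008 152.52475603]
[286.21278215 203.92900587]
```

View pics/w1z.png

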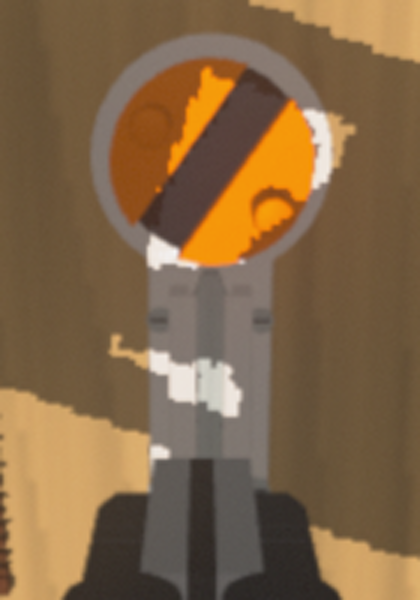

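```bash
sed -i 's/AX=np.array.*/AX=np.array([.512,.0624])/' h.py
python3 - <<'E'
import pickle;from h import *
from bench import env,monitor,eyes
def st(t):
    s=monitor.sense();d=s["position"][:2]-AX;c,n=np.cos(psi),np.sin(psi)
    print(t,s["clock"],"shelf",(c*d[0]+n*d[1]).round(4),(-n*d[0]+c*d[1]).round(4),s["position"][2].round(4),s["contact_force"].round(2))
env.movel(pose(.023,-.048,.33)[0],frame=pose(0,0,0)[1],velocity=.15)
print(env.movel(pose(.023,-.048,.204)[0],velocity=.12,guard=6));st("down")
print(env.movel(pose(.023,-.018,.204)[0],velocity=.03,guard=2));st("contact")
f=eyes.grab_frame("wrist");pickle.dump(f,open("w2.pkl","wb"));cv2.imwrite("pics/w2.png",cv2.cvtColor(f["frame"],cv2.COLOR_RGB2BGR))
E
```

```text
False
down 5.5333 shelf 0.0233 -0.0481 0.2047 [-0.18  0.41  0.12]
True
contact 6.2833 shelf 0.0234 -0.0247 0.2039 [ 1.94 -0.78  1.87]
```

View pics/w2.png

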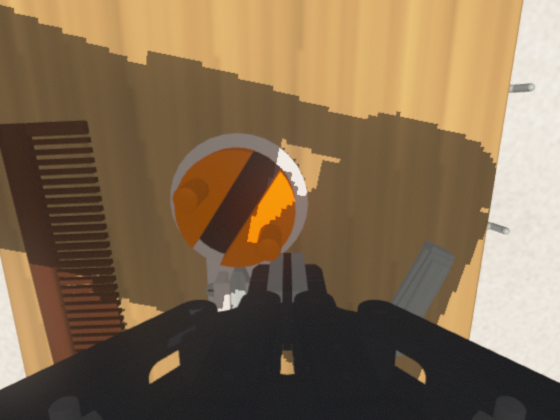

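The lug is touching only the left corner of the narrow (about 15 mm) shut fingertip. I'll back off, centre on the lug and push.

```bash
cat >> h.py <<'E'
def st(t):
    from bench import monitor
    s=monitor.sense();d=s["position"][:2]-AX;c,n=np.cos(psi),np.sin(psi)
    print(t,s["clock"],"shelf",(c*d[0]+n*d[1]).round(4),(-n*d[0]+c*d[1]).round(4),s["position"][2].round(4),s["contact_force"].round(2))
def snap(n,cam="wrist"):
    from bench import eyes;import pickle
    f=eyes.grab_frame(cam);pickle.dump(f,open(n+".pkl","wb"));cv2.imwrite(f"pics/{n}.png",cv2.cvtColor(f["frame"],cv2.COLOR_RGB2BGR));return f
E
python3 - <<'E'
from h import *
from bench import env
env.movel(pose(.023,-.034,.204)[0],velocity=.08)
env.movel(pose(.0165,-.034,.204)[0],velocity=.05)
print(env.movel(pose(.0165,-.016,.204)[0],velocity=.03,guard=15));st("pushed")
snap("w3")
E
```

```text
False
pushed 7.6333 shelf 0.0168 -0.0161 0.2043 [ 1.82 -2.73  2.15]
```

View pics/w3.png

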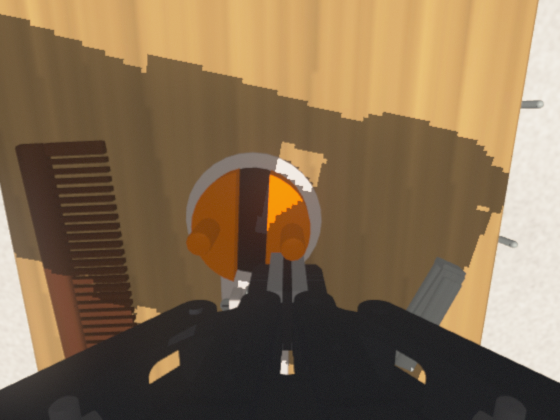

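```bash
cat >> h.py <<'E'
def slotang(f,y0,y1,x0,x1):
    h=cv2.cvtColor(f["frame"],cv2.COLOR_RGB2HSV);m=cv2.inRange(h,(3,150,60),(22,255,255))
    L=[];R=[]
    for y in range(y0,y1):
        r=m[y,x0:x1]; mid=np.where(r==0)[0]
        if len(mid)==0: continue
        # longest zero run
        runs=np.split(mid,np.where(np.diff(mid)>1)[0]+1);k=max(runs,key=len)
        L.append((x0+k[0]-.5,y));R.append((x0+k[-1]+.5,y))
    out=[]
    for E in(L,R):
        P=np.array([ray(f,e,.197)[:2] for e in E],np.float32)
        vx,vy,a,b=cv2.fitLine(P,cv2.DIST_HUBER,0,.001,.001).ravel()
        ang=np.degrees(np.arctan2(-vx,vy)); ang=(ang+90)%180-90
        d=np.array([a,b])-AX;c,s=np.cos(psi),np.sin(psi)
        out.append((ang-np.degrees(psi),c*d[0]+s*d[1]))
    print("slot edges: angle rel bar deg, shelf x of edge",np.round(out,4))
E
python3 - <<'E'
import pickle;from h import *
f=pickle.load(open("w3.pkl","rb"));slotang(f,185,235,215,290)
b,m=blobs(f,(3,150,60),(22,255,255),(180,150,330,290),30);print([(x[0],x[1].round(1)) for x in b])
cv2.imwrite("pics/w3z.png",cv2.cvtColor(cv2.resize(f["frame"][140:320,170:340],None,fx=3,fy=3),cv2.COLOR_RGB2BGR))
E
```

```text
slot edges: angle rel bar deg, shelf x of edge [[-3.5250e+00 -3.3000e-03]
 [-3.4213e+00  8.8000e-03]]
[([186, 169, 54, 112, 4116], array([217.6, 225.6])), ([265, 171, 45, 94, 3068], array([285.5, 219.7]))]
```

View pics/w3z.png

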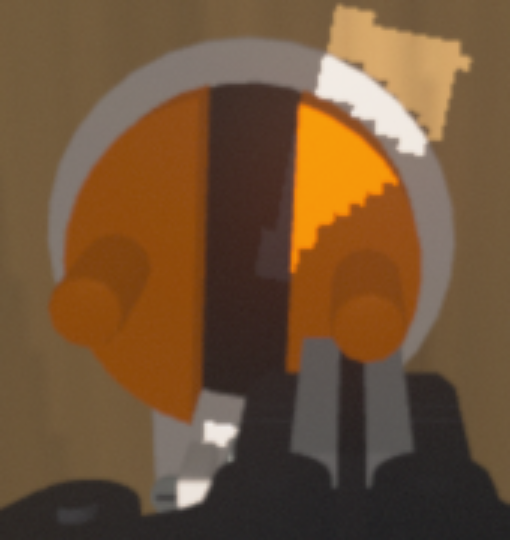

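Slot measures 3.5° short, about 1.1 mm at the lug. I'll nudge it further, back off, and take a clear view.

Run:
```python
from h import *
from bench import env
print(env.movel(pose(.0165,-.0148,.204)[0],velocity=.03,guard=15));st("pushed")
env.movel(pose(.0165,-.040,.204)[0],velocity=.08)
env.movel(pose(.0,-.06,.27)[0],velocity=.15)
f=snap("w4");st("up");
cv2.imwrite("pics/w4z.png",cv2.cvtColor(cv2.resize(f["frame"][20:260,200:400],None,fx=2.5,fy=2.5),cv2.COLOR_RGB2BGR))
```

```text
False
pushed 7.9333 shelf 0.0165 -0.0148 0.2041 [ 1.89 -2.55  1.82]
up 9.075 shelf -0.0002 -0.0596 0.2689 [ 0.11 -0.31 -0.09]
```

View pics/w4.png

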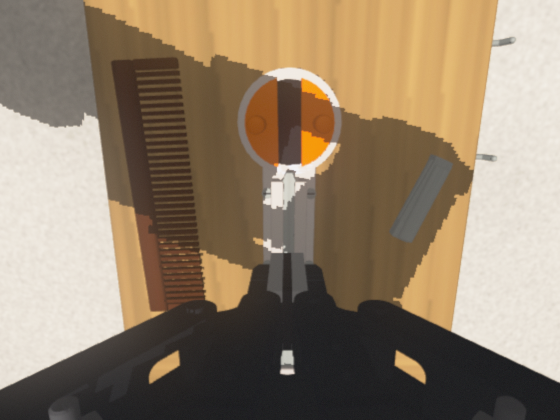

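Run:
```python
import pickle;from h import *
f=pickle.load(open("w4.pkl","rb"));slotang(f,90,155,260,320)
# channel edges at top level
for nm,P in (("chanL",((264,185),(264,250))),("chanR",((314,185),(314,250)))):
    a,b=[ray(f,p,.197)[:2] for p in P];v=a-b;print(nm,np.degrees(np.arctan2(-v[0],v[1]))-np.degrees(psi))
cv2.imwrite("pics/w4z.png",cv2.cvtColor(cv2.resize(f["frame"][60:260,220:360],None,fx=3,fy=3),cv2.COLOR_RGB2BGR))
```

```text
slot edges: angle rel bar deg, shelf x of edge [[-0.3853 -0.0051]
 [ 0.5627  0.0081]]
chanL -0.9415567816945352
chanR 1.118810802490442
```

View pics/w4z.png

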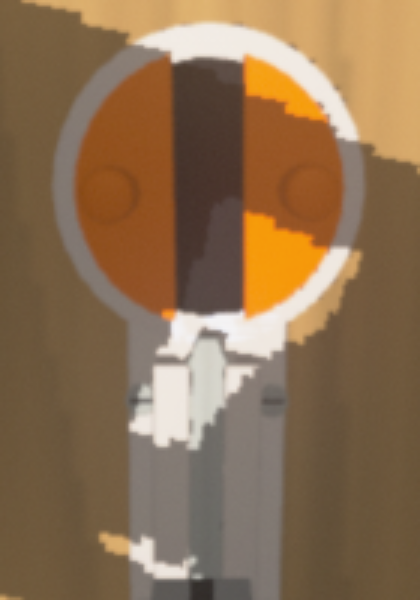

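The slot is in line with the channel to within about 0.5°. I'll push the thumb piece.

Run:
```python
from h import *
from bench import env
env.movel(pose(.0015,-.136,.27)[0],velocity=.15)
print(env.movel(pose(.0015,-.136,.205)[0],velocity=.08,guard=6));st("down")
print(env.movel(pose(.0015,-.105,.205)[0],velocity=.03,guard=1.5));st("contact")
print(env.movel(pose(.0015,-.046,.205)[0],velocity=.03,guard=10));st("push")
snap("w5");snap("t5","top")
```

```text
False
down 10.6917 shelf 0.0017 -0.1361 0.2055 [-0.04 -0.6   0.  ]
True
contact 11.425 shelf 0.0014 -0.1133 0.2047 [-0.01  0.47  0.63]
True
push 13.3083 shelf 0.0015 -0.0512 0.2048 [-0.56 -0.95  0.93]
```

View pics/w5.png

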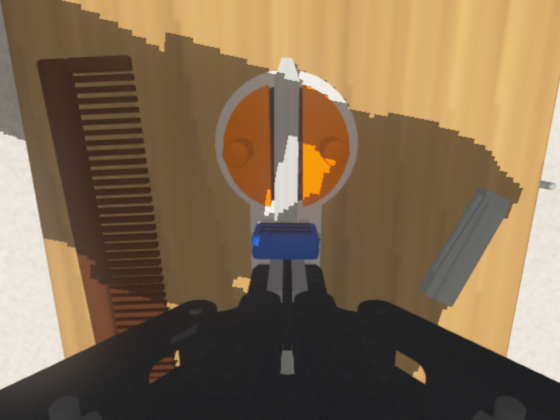

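The bar has passed through the disc and its tail shows beyond the far rim. I'll press again to confirm it's at the stop, then retreat and look.

Run:
```python
from h import *
from bench import env
print(env.movel(pose(.0015,-.046,.205)[0],velocity=.02,guard=15));st("press")
env.movel(pose(.0015,-.080,.205)[0],velocity=.1)
env.movel(pose(.0015,-.085,.30)[0],velocity=.15);st("up")
f=snap("w6")
env.movel(pose(-.1,-.20,.36)[0],velocity=.2)
f=snap("t6","top");cv2.imwrite("pics/t6z.png",cv2.cvtColor(cv2.resize(f["frame"][150:350,70:480],None,fx=1.9,fy=1.9),cv2.COLOR_RGB2BGR))
snap("s6","scene");st("end")
```

```text
True
press 13.6333 shelf 0.0014 -0.0513 0.2047 [ 0.49 -3.39  1.81]
up 14.8583 shelf 0.0012 -0.0847 0.299 [-0.58  0.11  0.22]
end 15.9833 shelf -0.0996 -0.1993 0.3595 [0.36 0.13 0.08]
```

View pics/w6.png

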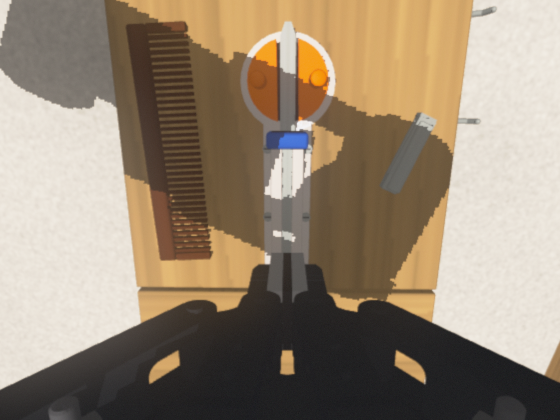

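View pics/t6z.png

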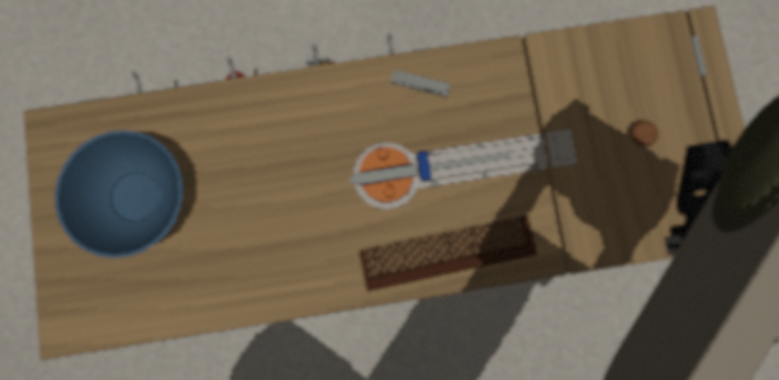

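View pics/s6.png

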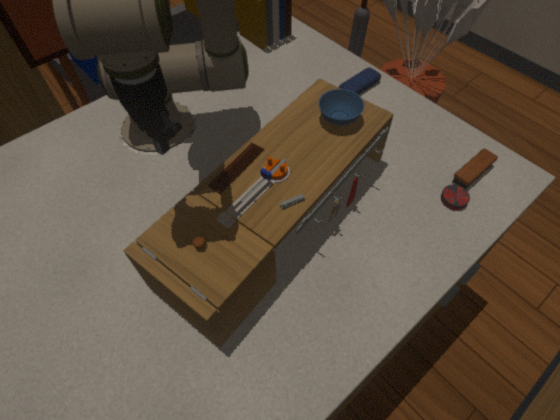

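Run:
```python
import pickle;from h import *
f=pickle.load(open("w6.pkl","rb"))
b,_=blobs(f,(105,120,40),(130,255,255),(250,110,330,160));print(b)
def sh(p):
    d=p[:2]-AX;c,n=np.cos(psi),np.sin(psi);return np.round([c*d[0]+n*d[1],-n*d[0]+c*d[1]],4)
print("thumb face bottom-side top edge",sh(ray(f,(287.5,149),.198)),"top far edge",sh(ray(f,(287.5,131.5),.218)),"tail",sh(ray(f,(288,22),.192)),"disc rim far",sh(ray(f,(288,38),.197)))
from bench import job
job.hand_in()
```

```text
[([277, 133, 31, 16, 422], array([293.11611374, 140.4028436 ]))]
thumb face bottom-side top edge [ 0.0017 -0.0439] top far edge [ 0.0018 -0.0314] tail [0.002 0.034] disc rim far [0.002 0.024]
the job is handed in; nothing more can be done
```

The lid is unbolted: the locking disc is in line and the bolt bar is pushed through it to its stop. I handed the job in at about 16 s on the robot's clock, with the arm clear of everything. The hand-in gave no verdict.

I turned the disc by one lug, about 36° anticlockwise. The first touch caught only the corner of the fingertip, so I re-centred and pushed again. Before I pushed the bar, the slot measured within about 0.5° of the channel.

**Bar travel:** two separate pushes, with force limits of 10 N and 15 N, stopped the finger at the same place. The last view puts the far edge of the thumb piece at -31.4 mm from the disc's axis, against an expected -31. The bar's tail is at about +34 mm, against an expected +35.

**Other things:** the lid is shut, and the bowl, comb and nail clipper look unmoved in the pictures. I did not measure them.

**Disagreement:** the top and wrist cameras differed by about 3 mm on the disc's position across the bar. I used a value in between, and it did not affect the result.

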